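Grade hand-sawn shelf standoffs against a step gauge

TASK

Grade the three shelf standoffs by height with the step gauge: before racking any, feel the gauge's steps with the fingertips, and judge each standoff's top against them by touch, for the differences are too small to trust to the eye. Then stand each standoff upright in the rack: shorter than the low step goes in the lane with the lowest headboard, between the two steps in the lane with the middle headboard, taller than the high step in the lane with the tallest headboard; one that feels level with a step may go to either side of it. Leave the tin, the wood offcut, the castor and the glue bottle standing where they are.

Things in the scene. Friction and masses are not known exactly. Their poses are not given: they have to be found in the camera images.
- standoff_a: shelf standoff, upright on the bench: aluminium flange 46 mm across, 8 thick; barrel 30 mm across up to 46 mm above the underside; above it a steel post 22 mm across, flat top. Posts were sawn by hand: the top is 58 to 73 mm above the underside, new each time, not known beforehand. Rigid, about 0.16 kg, round about z (up). Origin: centre of underside
- standoff_b: shelf standoff, upright on the bench: aluminium flange 46 mm across, 8 thick; barrel 30 mm across up to 46 mm above the underside; above it a steel post 22 mm across, flat top. Posts were sawn by hand: the top is 58 to 73 mm above the underside, new each time, not known beforehand. Rigid, about 0.16 kg, round about z (up). Origin: centre of underside
- standoff_c: shelf standoff, upright on the bench: aluminium flange 46 mm across, 8 thick; barrel 30 mm across up to 46 mm above the underside; above it a steel post 22 mm across, flat top. Posts were sawn by hand: the top is 58 to 73 mm above the underside, new each time, not known beforehand. Rigid, about 0.16 kg, round about z (up). Origin: centre of underside
- gauge_low (a point): centre of the flat top of the step gauge's low step, 63 mm above the bench; the gauge is a two-step steel block fixed to the bench on a foot plate 100 x 60 x 8 mm. The step's top is 39 mm (x) by 42 mm (y); axes as the gauge's: x from the low step to the high step, z up
- gauge_high (a point): centre of the flat top of the gauge's high step, 68 mm above the bench, 40 mm from the centre of the low step; top 39 mm (x) by 42 mm (y), same axes; a 2 mm groove parts the two steps
- lane_low: rack lane with the lowest headboard: fixed wooden trough 186 mm (x) by 84 mm (y), inside 168 x 66. Origin: centre of underside, 6 mm above the bench, z up. Floor at z 6, side walls and +x end 9 thick, tops at z 20; 9 thick headboard at the -x end, top at z 36. Holds three standoffs in a row (x = -54, 0, 54). Lanes lie side by side, 86 apart, parallel, in any order
- lane_mid: rack lane with the middle headboard: fixed wooden trough 186 mm (x) by 84 mm (y), inside 168 x 66. Origin: centre of underside, 6 mm above the bench, z up. Floor at z 6, side walls and +x end 9 thick, tops at z 20; 9 thick headboard at the -x end, top at z 54. Holds three standoffs in a row (x = -54, 0, 54). Lanes lie side by side, 86 apart, parallel, in any order
- lane_high: rack lane with the tallest headboard: fixed wooden trough 186 mm (x) by 84 mm (y), inside 168 x 66. Origin: centre of underside, 6 mm above the bench, z up. Floor at z 6, side walls and +x end 9 thick, tops at z 20; 9 thick headboard at the -x end, top at z 72. Holds three standoffs in a row (x = -54, 0, 54). Lanes lie side by side, 86 apart, parallel, in any order
- tin: bystander: closed steel tin, 54 mm across, 68 mm tall, loose. Origin: centre of its underside
- offcut: bystander: block of timber 45 x 38 x 60 mm (x, y, z) standing on end, loose. Origin: centre of its underside
- castor: bystander: castor standing on its plate (52 x 46 mm) with the rubber wheel up, 64 mm tall, loose. Origin: centre of its underside
- glue: bystander: white glue bottle, 52 mm across, 165 mm tall, loose. Origin: centre of its underside
Mind the look-alikes: they are no part of the job. What is shaped like the standoff_c but purple is not meant.

How it is judged:
By the outcome, as a careful person would: the job done as asked, in the order asked, and still so for the second after the job is handed in, with the robot touching nothing.
It also fails if it takes over 72 s, if anything falls off the work surface, if the arm or the gripper's body presses on something with over 40 N, if the wrist force passes 120 N, or if a joint passes its speed limit or range.

ROBOT

A 6-joint arm with a two-finger parallel gripper is mounted at the origin on the work surface. World frame = base frame: x ahead of the robot, y to its left, z up, the work surface at z = 0. Lengths are in m, angles in rad, forces in N, time in s.
With the tool pointing down it reaches from about 0.35 to 1 m from the base axis. Payload 7.1 kg.
Tool frame: the origin (TCP) lies between the finger pads; the fingertips stand 22 mm ahead of it and the grasp point (between the pads) lies 3 mm ahead of it; z points along the fingers, y is the direction in which the jaws open and shut (so a half turn about z gives the same grasp; the last joint's range is limited). The gripper opens to 85 mm and grips with 20 to 120 N. Pads are 22 mm wide; open, the fingers measure 114 mm over their backs; the gripper's body (76 mm by 85 mm) begins 54 mm behind the grasp point. The pads swing forward as they close: fully open they stand 13 mm farther back than shut.
Start: joints at [1.149, 0.423, 1.63, -0, 1.089, -0.019], TCP at [0.245, 0.575, 0.253] pointing down, gripper open.
Joint ranges: [-3, 3], [-0.9, 2.11], [0.09, 2.58], [-1.31, 4.45], [0.11, 2.69], [-2.54, 2.54]. Speed limits (rad/s): [2.39, 2.39, 3.01, 3.14, 3.14, 3.14].

INTERFACE

Orientations are given as a 3x3 rotation matrix whose columns are the frame's x, y, z axes.
In Python, from rig import readout, imaging, order gives the robot as it stands.
- The arm moves only by the tool apply_moves, never from a script. Its argument "targets" is one flat list of numbers, 4 for each row, row after row: the shift along the tool's x, y, z in mm, then the turn about the tool's z in degrees. In form: [dx, dy, dz, turn, dx, dy, dz, turn, ...]. A call has 1 to 12 rows; each row is the pose to reach, as a shift and turn from the pose measured when the call began, along the tool's axes at that moment; what a row does not reach only later rows make up. A row lasts 1/10 s, in which the tool goes at most 50 mm and 8.59 degrees, less where a joint would pass 70% of its speed; a pose out of reach is approached as far as the arm can. A call with a gripper value outside its range is refused whole. "hand" is the closure in counts, from 0 (fully open) to 255 (shut), set as the call begins (left out, the last holds). The fingers move at their own pace and stop on an object; the grip force is fixed at half the most. Time passes only in rows, so rows that repeat a pose let the fingers close. It gives the time, the measured TCP pose, the force and the opening at its end, in the units of the state.
- readout.observe(): the state, without advancing time (a new reading comes with each control period).
- imaging.camera(name): name is "scene" or "top" or "wrist"; returns a dict with "pixels" (384x512x3 uint8, blue, green, red), "fx", "fy", "cx", "cy" (pixels), "rvec" (rotation vector, rad) and "tvec" (3), from world to camera coordinates, as OpenCV has them; the wrist camera has in their place "tool_from_camera" (4x4, takes a point from camera to tool coordinates, whose origin is the TCP and whose axes are the flange's). Camera axes: x right, y down, z forward; pixel columns grow to the right and rows downward; lengths in m; the calibration is good to about 2 mm. The wrist camera is an equidistant fisheye: a pixel r from the principal point sees the ray r / f radians off the axis. A picture is of the moment at which its call begins: read the wrist's pose just before it. There is no depth.
- order.job_done(): hands the job in, once; it reports no verdict.
The state is a dict: "clock": time; "joint_pos": joint angles; "dq": joint speeds; "effort": joint torques, N m; "eef_pos": TCP position; "ee_rot": TCP orientation; "wrist_force": force on the tool from outside, world axes, zero at the start; "wrist_torque": the same for the moment, N m; "gripper_width": opening from 0.0 (shut) to 1.0 (fully open).
Only numpy, scipy, OpenCV 4.12 (cv2) and the standard library are available. Lean on these libraries where they do the work, as an engineer would, in place of code of your own. Each camera call takes 0.05 s, during which the arm holds its last target.

## Working session

There is one attempt and no reset: what is moved stays moved. The work goes in short steps, Python scripts to look and compute and a tool call to move; the robot and the scene stay as the last step left them, time stands still between calls to the robot, and variables do not carry over. Pictures are saved under pics/ and viewed, and the job is handed in when it is done.

Besides the shell and the picture viewer there is one more tool, called after "Call:" by a JSON object that holds its "op" and its "data". apply_moves: Moves the arm, as the interface text tells. Its arguments: {"type":"object","properties":{"targets":{"type":"array"},"hand":{"type":"number"}},"required":["targets"]}

```bash
mkdir -p pics; ls
python3 - <<'E'
from rig import readout, imaging
import cv2
print(readout.observe())
for n in ("scene","top","wrist"):
    c=imaging.camera(n); cv2.imwrite(f"pics/{n}0.png",c["pixels"])
    print(n,{k:v for k,v in c.items() if k!="pixels"})
E
```

```text
pics
{'clock': 0.0, 'joint_pos': array([ 1.14902310e+00,  4.23832696e-01,  1.63067586e+00,  2.25718376e-05,
        1.08860819e+00, -1.89971033e-02]), 'dq': array([-0.00057202,  0.000402  , -0.00018661, -0.00212083,  0.00140665,
       -0.00153796]), 'effort': array([ 3.78462519e-04, -5.57375479e+01, -2.81744868e+01, -3.66553559e-05,
        7.13075744e-03,  1.61773016e-05]), 'eef_pos': array([0.24474597, 0.57453641, 0.25255631]), 'ee_rot': array([[-9.19972247e-01,  3.91982974e-01, -6.42176170e-04],
       [ 3.91983497e-01,  9.19971210e-01, -1.38233901e-03],
       [ 4.89302331e-05, -1.52343598e-03, -9.99998838e-01]]), 'wrist_force': array([0.61737792, 0.13122483, 0.25645922]), 'wrist_torque': array([-0.0139733 , -0.00302958, -0.000883  ]), 'gripper_width': 0.9998011958542659}
scene {'fx': 451.1776658089238, 'fy': 451.1776658089238, 'cx': 262.99325318311537, 'cy': 191.20129570244893, 'rvec': array([ 1.75340147,  1.33849171, -0.77233962]), 'tvec': array([-0.14282513, -0.19139495,  1.47077232])}
top {'fx': 482.89839156898717, 'fy': 482.89839156898717, 'cx': 256.72953376334243, 'cy': 191.46410278645715, 'rvec': array([ 2.19624046, -2.13678323,  0.07035487]), 'tvec': array([-0.00183523,  0.56502766,  1.16870854])}
wrist {'fx': 297.3186396354542, 'fy': 297.3186396354542, 'cx': 252.6045909234154, 'cy': 191.62614277028382, 'tool_from_camera': array([[-7.26966952e-04, -9.51491284e-01, -3.07674842e-01,
         7.92762998e-02],
       [ 9.99999551e-01, -5.04872418e-04, -8.01446488e-04,
        -6.38395021e-04],
       [ 6.07232806e-04, -3.07675286e-01,  9.51491224e-01,
        -1.19897704e-01],
       [ 0.00000000e+00,  0.00000000e+00,  0.00000000e+00,
         1.00000000e+00]])}
```

View pics/scene0.png

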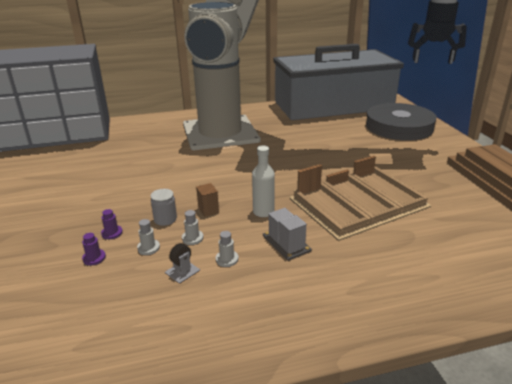

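View pics/top0.png

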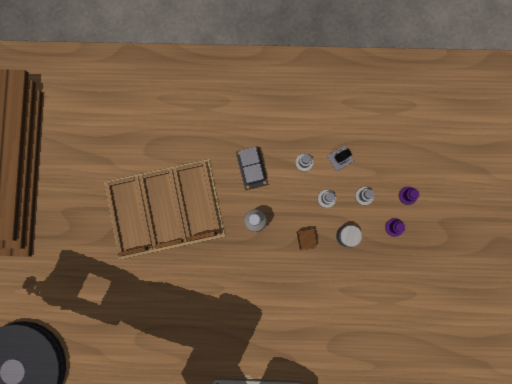

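View pics/wrist0.png

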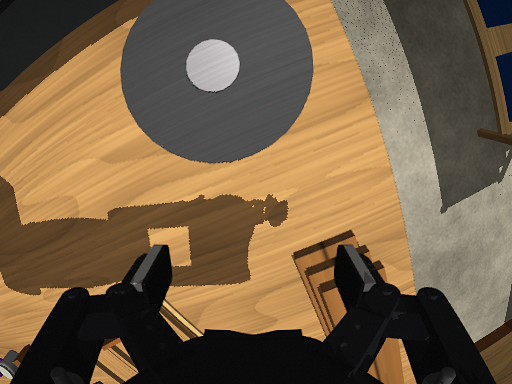

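Top view: grey standoffs at (304,162), (327,199) and (365,196). The castor is at (342,157), the purple look-alikes at (409,196) and (396,228), the tin at (350,236), the offcut at (308,238), the glue at (255,220), the gauge at (252,168) and the rack around (165,208). I'll crop close and compute positions.

```bash
cat > h.py <<'E'
import numpy as np, cv2
from rig import imaging, readout
def cam(n): return imaging.camera(n)
def ray(c,u,v):
    R,_=cv2.Rodrigues(c["rvec"]); t=c["tvec"]
    d=R.T@np.array([(u-c["cx"])/c["fx"],(v-c["cy"])/c["fy"],1.]); o=-R.T@t
    return o,d
def atz(c,u,v,z):
    o,d=ray(c,u,v); return o+d*(z-o[2])/d[2]
def proj(c,P):
    return cv2.projectPoints(np.array(P,float).reshape(-1,3),c["rvec"],c["tvec"],np.array([[c["fx"],0,c["cx"]],[0,c["fy"],c["cy"]],[0,0,1]]),None)[0].reshape(-1,2)
E
python3 - <<'E'
from h import *
import pickle
c=cam("top"); pickle.dump(c,open("top.pkl","wb"))
im=c["pixels"]
cv2.imwrite("pics/topc1.png",cv2.resize(im[140:260,225:425],None,fx=4,fy=4,interpolation=cv2.INTER_CUBIC))
cv2.imwrite("pics/topc2.png",cv2.resize(im[150:265,95:285],None,fx=4,fy=4,interpolation=cv2.INTER_CUBIC))
s=cam("scene"); pickle.dump(s,open("scene.pkl","wb"))
cv2.imwrite("pics/sc1.png",cv2.resize(s["pixels"][130:290,70:270],None,fx=4,fy=3.7,interpolation=cv2.INTER_CUBIC))
for p in [(304,162),(327,199),(365,196),(252,168),(165,208)]: print(atz(c,*p,0.06))
E
```

```text
[ 0.63592501 -0.09881144  0.06      ]
[ 0.54820221 -0.15536327  0.06      ]
[ 0.55779972 -0.24557279  0.06      ]
[0.61818794 0.02584895 0.06      ]
[0.5161407  0.23180431 0.06      ]
```

View pics/topc1.png

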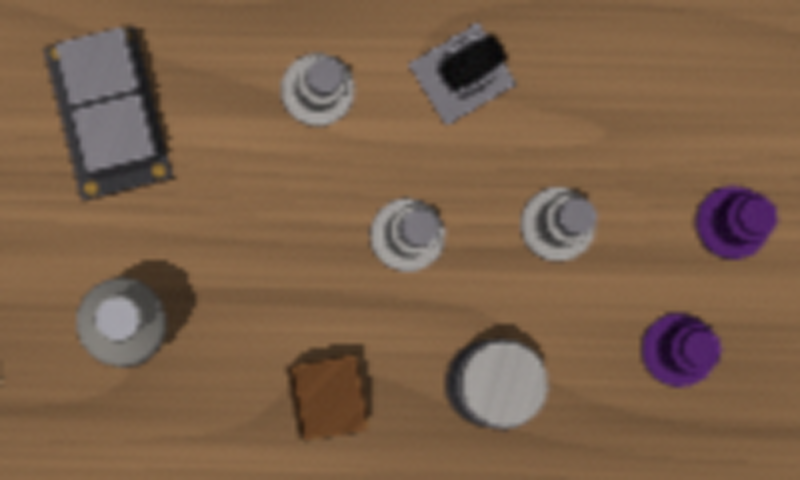

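View pics/topc2.png

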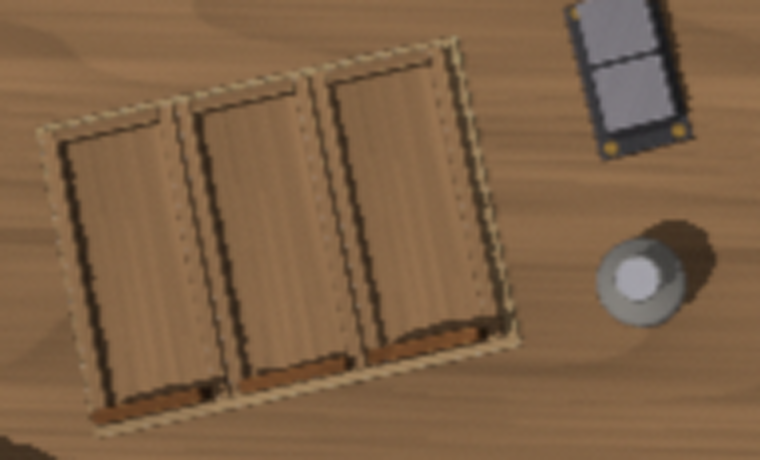

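View pics/sc1.png

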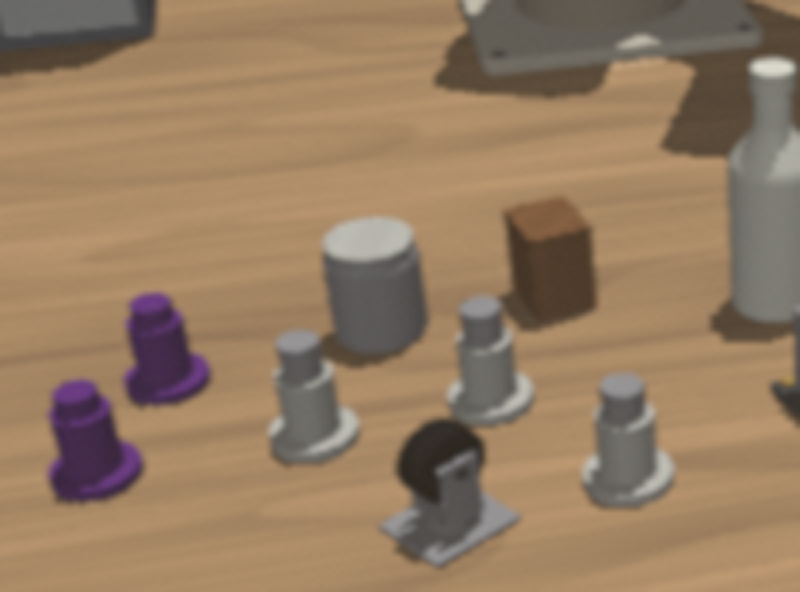

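```bash
cat > fit.py <<'E'
from h import *
import pickle
c=pickle.load(open("top.pkl","rb")); s=pickle.load(open("scene.pkl","rb"))
def pc(x,y,o,f=4): return ((x+.5)/f-.5+o[0],(y+.5)/f-.5+o[1])
o1=(225,140); o2=(95,150)
st={}
for n,p,t in [("S1",(318,89),(326,76)),("S2",(408,235),(419,224)),("S3",(559,223),(575,215))]:
    a=atz(c,*pc(*p,o1),.008); b=atz(c,*pc(*t,o1),.065); st[n]=a[:2]; print(n,a.round(4),b.round(4))
g=[(50,45),(128,27),(173,178),(83,198)]
print("gauge foot",[atz(c,*pc(*p,o1),.008)[:2].round(4) for p in g])
g=[(98,66),(115,132)]
print("steps low/high guesses",atz(c,*pc(98,66,o1),.065).round(4),atz(c,*pc(115,133,o1),.065).round(4))
r=[(45,130),(457,38),(520,345),(98,435)]
print("rack base", [atz(c,*pc(*p,o2),.006)[:2].round(4) for p in r])
print("tin",atz(c,*pc(504,384,o1),.068),"off",atz(c,*pc(330,397,o1),.06),"glue",atz(c,*pc(118,318,o1),.165),"castor",atz(c,*pc(463,74,o1),.005))
E
python3 fit.py
```

```text
S1 [ 0.6441 -0.103   0.008 ] [ 0.6435 -0.1034  0.065 ]
S2 [ 0.5536 -0.1608  0.008 ] [ 0.556  -0.1603  0.065 ]
S3 [ 0.5636 -0.2545  0.008 ] [ 0.5639 -0.2525  0.065 ]
gauge foot [array([0.6679, 0.0665]), array([0.6806, 0.0176]), array([ 0.5855, -0.0134]), array([0.5714, 0.0427])]
steps low/high guesses [0.6461 0.0334 0.065 ] [0.6058 0.022  0.065 ]
rack base [array([0.58  , 0.3964]), array([0.6453, 0.1375]), array([0.4533, 0.091 ]), array([0.3899, 0.3525])]
tin [ 0.46272835 -0.21114363  0.068     ] off [ 0.45213479 -0.10986073  0.06      ] glue [0.49237778 0.01438588 0.165     ] castor [ 0.65637524 -0.19407166  0.005     ]
```

Run:
```python
from h import *
import pickle
s=pickle.load(open("scene.pkl","rb"))
cv2.imwrite("pics/sc2.png",cv2.resize(s["pixels"][140:270,250:440],None,fx=4,fy=4,interpolation=cv2.INTER_CUBIC))
```

```text
(no output)
```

View pics/sc2.png

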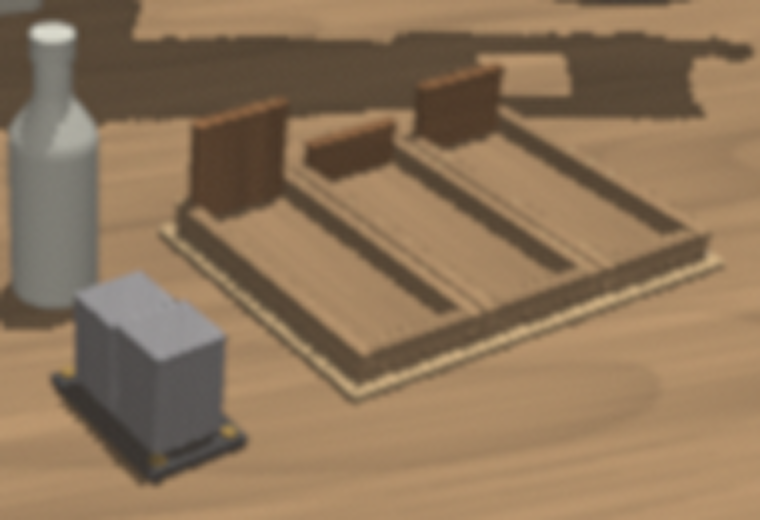

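Headboards in the scene view (crop pixels): the tallest is beside the glue (235,155), the lowest is in the middle (350,150), and the middle one is on the far side (460,105). The only other things that could pass for a standoff are the two purple ones, top view (409,196) and (396,228). The targets are the three grey ones. First I'll shut the fingers and go over the gauge.

Call:
{"op": "apply_moves", "data": {"targets": [-40, -24, 0, -6, -80, -48, 0, -12, -125, -73, 0, -18, -170, -98, 0, -23.1, -215, -125, 0, -23.1, -260, -152, 0, -23.1, -305, -178, 0, -23.1, -350, -205, 0, -23.1, -395, -231, 0, -23.1, -440, -258, 0, -23.1, -485, -284, 0, -23.1, -530, -310, 0, -23.1], "hand": 255}}

```text
clock: 1.45
eef_pos: [0.5994, 0.0965, 0.2532]
ee_rot: [[-1.0, -0.0, -0.0], [-0.0, 1.0, -0.001], [0.0, -0.001, -1.0]]
wrist_force: [1.3, 0.5, 0.5]
gripper_width: -0.001
```

```bash
python3 -c "
from rig import readout
s=readout.observe();print(s['clock'],s['joint_pos'].round(3),s['eef_pos'].round(4));print(s['ee_rot'].round(4))"
```

```text
1.45 [ 1.400e-01  3.970e-01  1.671e+00 -1.000e-03  1.074e+00 -1.430e+00] [0.5994 0.0965 0.2532]
[[-1.e+00 -1.e-04 -2.e-04]
 [-1.e-04  1.e+00 -5.e-04]
 [ 2.e-04 -5.e-04 -1.e+00]]
```

Call:
{"op": "apply_moves", "data": {"targets": [-25, -35, 0, 0, -46, -64, 20, 0, -46, -64, 65, 0, -46, -64, 105, 0, -46, -64, 130, 0, -46, -64, 145, 0, -46, -64, 148, 0, -46, -64, 148, 0]}}

```text
clock: 2.25
eef_pos: [0.6458, 0.0326, 0.1057]
ee_rot: [[-1.0, -0.0, 0.0], [-0.0, 1.0, -0.001], [-0.0, -0.001, -1.0]]
wrist_force: [-0.1, -0.1, 0.2]
gripper_width: 0.0
```

Run:
```python
from h import *
import time
s=readout.observe(); print(s['eef_pos'],s['wrist_force'])
w=cam("wrist"); cv2.imwrite("pics/w1.png",w["pixels"])
```

```text
[0.64584076 0.03256756 0.10567164] [-0.05163595 -0.059061    0.21458664]
```

View pics/w1.png

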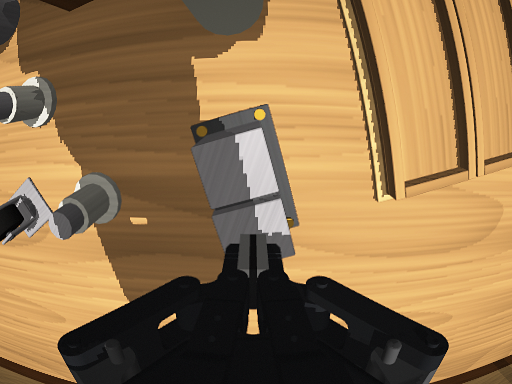

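The closed tips hang over the far step (around (250,215)). Now I'll feel downwards.

Call:
{"op": "apply_moves", "data": {"targets": [0, 0, 6, 0, 0, 0, 11, 0, 0, 0, 13.5, 0, 0, 0, 13.5, 0]}}

```text
clock: 2.7
eef_pos: [0.6461, 0.0326, 0.0928]
ee_rot: [[-1.0, -0.0, 0.001], [-0.0, 1.0, -0.001], [-0.001, -0.001, -1.0]]
wrist_force: [-0.6, 0.4, 0.6]
gripper_width: -0.001
```

Call:
{"op": "apply_moves", "data": {"targets": [0, 0, 0.5, 0, 0, 0, 1, 0, 0, 0, 1.2, 0, 0, 0, 1.2, 0]}}

```text
clock: 3.1
eef_pos: [0.6462, 0.0326, 0.0916]
ee_rot: [[-1.0, -0.0, 0.001], [-0.0, 1.0, -0.001], [-0.001, -0.001, -1.0]]
wrist_force: [0.4, 0.2, -0.4]
gripper_width: 0.002
```

Call:
{"op": "apply_moves", "data": {"targets": [0, 0, 0.5, 0, 0, 0, 1, 0, 0, 0, 1.2, 0, 0, 0, 1.2, 0]}}

```text
clock: 3.5
eef_pos: [0.6461, 0.0326, 0.0903]
ee_rot: [[-1.0, -0.0, 0.001], [-0.0, 1.0, -0.001], [-0.001, -0.001, -1.0]]
wrist_force: [0.3, 0.3, -0.5]
gripper_width: -0.003
```

Call:
{"op": "apply_moves", "data": {"targets": [0, 0, 0.5, 0, 0, 0, 1, 0, 0, 0, 1, 0]}}

```text
clock: 3.8
eef_pos: [0.6462, 0.0326, 0.0901]
ee_rot: [[-1.0, -0.0, 0.001], [-0.0, 1.0, -0.0], [-0.001, -0.0, -1.0]]
wrist_force: [-2.1, 0.3, 6.0]
gripper_width: -0.003
```

Call:
{"op": "apply_moves", "data": {"targets": [0, 0, 0.5, 0, 0, 0, 1, 0, 0, 0, 1, 0]}}

```text
clock: 4.1
eef_pos: [0.6462, 0.0326, 0.0901]
ee_rot: [[-1.0, -0.0, 0.001], [-0.0, 1.0, -0.001], [-0.001, -0.001, -1.0]]
wrist_force: [-4.2, -0.1, 9.3]
gripper_width: -0.001
```

Call:
{"op": "apply_moves", "data": {"targets": [0, 0, 0.5, 0, 0, 0, 1, 0, 0, 0, 1, 0]}}

```text
clock: 4.4
eef_pos: [0.6462, 0.0326, 0.0901]
ee_rot: [[-1.0, -0.0, 0.001], [-0.0, 1.0, -0.001], [-0.001, -0.001, -1.0]]
wrist_force: [-4.4, 0.6, 10.9]
gripper_width: -0.003
```

The far step is felt at TCP z 0.0901, so it is the high step (68 + 22 = 90 mm). Next is the near one.

Call:
{"op": "apply_moves", "data": {"targets": [0, 0, -6, 0, 20, -5, -6, 0, 40, -10, -4, 0, 40, -10, 1, 0, 40, -10, 2.5, 0, 40, -10, 3.5, 0, 40, -10, 3.5, 0]}}

```text
clock: 5.1
eef_pos: [0.6071, 0.0228, 0.0864]
ee_rot: [[-1.0, -0.001, 0.002], [-0.001, 1.0, -0.0], [-0.002, -0.0, -1.0]]
wrist_force: [-0.5, -0.3, -1.2]
gripper_width: -0.005
```

Call:
{"op": "apply_moves", "data": {"targets": [0, 0, 0.5, 0, 0, 0, 1, 0, 0, 0, 1, 0]}}

```text
clock: 5.4
eef_pos: [0.6073, 0.0228, 0.0854]
ee_rot: [[-1.0, -0.001, 0.002], [-0.001, 1.0, -0.0], [-0.002, -0.0, -1.0]]
wrist_force: [-0.2, 0.8, 0.5]
gripper_width: -0.001
```

Call:
{"op": "apply_moves", "data": {"targets": [0, 0, 0.5, 0, 0, 0, 1, 0, 0, 0, 1, 0]}}

```text
clock: 5.7
eef_pos: [0.6074, 0.0228, 0.0851]
ee_rot: [[-1.0, -0.001, 0.002], [-0.001, 1.0, -0.001], [-0.002, -0.001, -1.0]]
wrist_force: [-2.4, 0.1, 7.0]
gripper_width: 0.001
```

Call:
{"op": "apply_moves", "data": {"targets": [0, 0, 0.5, 0, 0, 0, 1, 0, 0, 0, 1, 0]}}

```text
clock: 6.0
eef_pos: [0.6074, 0.0228, 0.0851]
ee_rot: [[-1.0, -0.001, 0.002], [-0.001, 1.0, -0.001], [-0.002, -0.001, -1.0]]
wrist_force: [-3.9, -0.8, 10.4]
gripper_width: -0.0
```

Low step 0.0851, high step 0.0901. Now standoff S1, at about (0.644, -0.103).

Call:
{"op": "apply_moves", "data": {"targets": [0, 0, -25, 0, -15, -45, -27, 0, -30, -90, -27, 0, -36, -122, -27, 0, -36, -126, -25, 0, -36, -126, -18, 0, -36, -126, -14, 0, -36, -126, -14, 0]}}

```text
clock: 6.8
eef_pos: [0.6424, -0.1016, 0.0979]
ee_rot: [[-1.0, -0.002, -0.0], [-0.002, 1.0, 0.0], [0.0, 0.0, -1.0]]
wrist_force: [0.1, 0.4, 0.7]
gripper_width: -0.001
```

```bash
cat >> h.py <<'E'
def wshot(name,P=None):
    s=readout.observe(); w=cam("wrist"); im=w["pixels"].copy()
    if P is not None:
        for p in P:
            pt=s["ee_rot"].T@(np.array(p)-s["eef_pos"])
            T=np.linalg.inv(w["tool_from_camera"]); q=T[:3,:3]@pt+T[:3,3]
            th=np.arctan2(np.hypot(q[0],q[1]),q[2]); a=np.arctan2(q[1],q[0])
            u=w["cx"]+w["fx"]*th*np.cos(a); v=w["cy"]+w["fx"]*th*np.sin(a)
            im[int(round(v))%384,int(round(u))%512]=(0,0,255)
    cv2.imwrite(f"pics/{name}.png",im)
    cv2.imwrite(f"pics/{name}z.png",cv2.resize(im[120:320,150:350],None,fx=3,fy=3,interpolation=cv2.INTER_NEAREST))
def circ(x,y,z,r): return [(x+r*np.cos(a),y+r*np.sin(a),z) for a in np.linspace(0,6.283,73)]
E
python3 - <<'E'
from h import *
wshot("w2",circ(.6438,-.103,.008,.023)+circ(.5545,-.1606,.008,.023)+circ(.5637,-.2537,.008,.023))
E
```

```text
(no output)
```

View pics/w2.png

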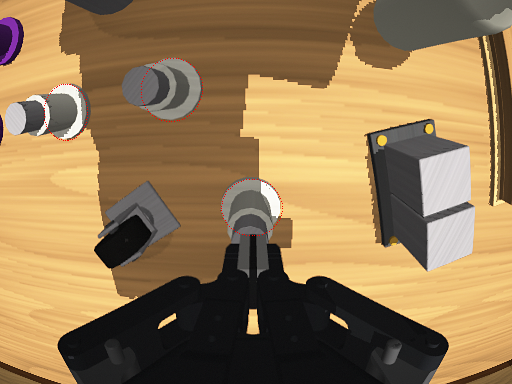

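View pics/w2z.png

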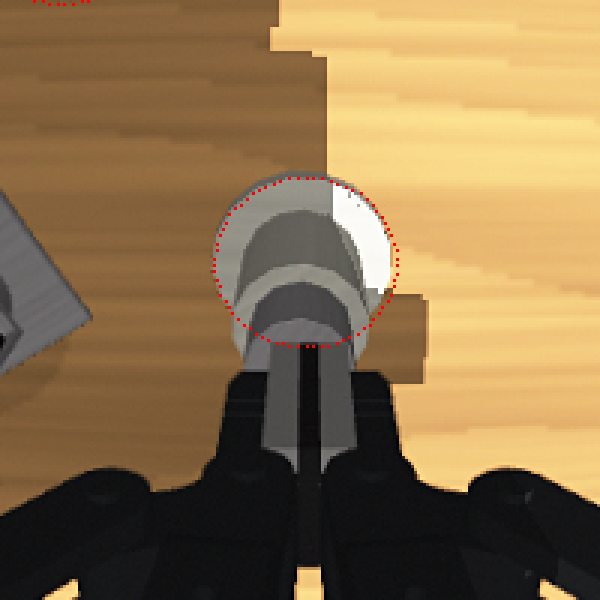

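The model circle sits within about 1 mm of S1's flange, and the tips are over the post (crop (300,330)). Feeling down.

Call:
{"op": "apply_moves", "data": {"targets": [0, -2, 1, 0, 0, -2, 2.5, 0, 0, -2, 2.5, 0]}}

```text
clock: 7.15
eef_pos: [0.6427, -0.1033, 0.0958]
ee_rot: [[-1.0, -0.003, 0.001], [-0.003, 1.0, -0.0], [-0.001, -0.0, -1.0]]
wrist_force: [1.1, 1.1, 0.2]
gripper_width: 0.002
```

Call:
{"op": "apply_moves", "data": {"targets": [0, 0, 0.7, 0, 0, 0, 1.3, 0, 0, 0, 1.3, 0]}}

```text
clock: 7.45
eef_pos: [0.6427, -0.1033, 0.0945]
ee_rot: [[-1.0, -0.003, 0.001], [-0.003, 1.0, -0.0], [-0.001, -0.0, -1.0]]
wrist_force: [0.4, -0.1, -0.7]
gripper_width: 0.002
```

Call:
{"op": "apply_moves", "data": {"targets": [0, 0, 0.7, 0, 0, 0, 1.3, 0, 0, 0, 1.3, 0]}}

```text
clock: 7.75
eef_pos: [0.6426, -0.1034, 0.0931]
ee_rot: [[-1.0, -0.003, 0.0], [-0.003, 1.0, 0.0], [-0.0, 0.0, -1.0]]
wrist_force: [0.5, -0.1, 0.1]
gripper_width: -0.001
```

Call:
{"op": "apply_moves", "data": {"targets": [0, 0, 0.7, 0, 0, 0, 1.3, 0, 0, 0, 1.3, 0]}}

```text
clock: 8.05
eef_pos: [0.6425, -0.1034, 0.0917]
ee_rot: [[-1.0, -0.003, 0.0], [-0.003, 1.0, 0.0], [-0.0, 0.0, -1.0]]
wrist_force: [0.1, 0.4, 0.0]
gripper_width: -0.003
```

Call:
{"op": "apply_moves", "data": {"targets": [0, 0, 0.7, 0, 0, 0, 1.3, 0, 0, 0, 1.3, 0]}}

```text
clock: 8.35
eef_pos: [0.6425, -0.1033, 0.0902]
ee_rot: [[-1.0, -0.003, -0.0], [-0.003, 1.0, 0.0], [0.0, 0.0, -1.0]]
wrist_force: [0.1, -0.7, -0.2]
gripper_width: -0.005
```

Call:
{"op": "apply_moves", "data": {"targets": [0, 0, 0.7, 0, 0, 0, 1.2, 0, 0, 0, 1.2, 0]}}

```text
clock: 8.65
eef_pos: [0.6424, -0.1033, 0.0889]
ee_rot: [[-1.0, -0.003, -0.0], [-0.003, 1.0, 0.0], [0.0, 0.0, -1.0]]
wrist_force: [0.5, -0.3, 0.5]
gripper_width: -0.002
```

Call:
{"op": "apply_moves", "data": {"targets": [0, 0, 0.7, 0, 0, 0, 1.2, 0, 0, 0, 1.2, 0]}}

```text
clock: 8.95
eef_pos: [0.6423, -0.1033, 0.0876]
ee_rot: [[-1.0, -0.003, -0.0], [-0.003, 1.0, 0.0], [0.0, 0.0, -1.0]]
wrist_force: [0.3, -0.1, 0.7]
gripper_width: -0.002
```

Call:
{"op": "apply_moves", "data": {"targets": [0, 0, 0.7, 0, 0, 0, 1.2, 0, 0, 0, 1.2, 0]}}

```text
clock: 9.25
eef_pos: [0.6424, -0.1034, 0.0867]
ee_rot: [[-1.0, -0.003, -0.0], [-0.003, 1.0, 0.0], [0.0, 0.0, -1.0]]
wrist_force: [-1.3, 0.5, 3.6]
gripper_width: 0.001
```

Call:
{"op": "apply_moves", "data": {"targets": [0, 0, 0.7, 0, 0, 0, 1.2, 0, 0, 0, 1.2, 0]}}

```text
clock: 9.55
eef_pos: [0.6426, -0.1034, 0.0867]
ee_rot: [[-1.0, -0.003, 0.0], [-0.003, 1.0, 0.0], [-0.0, 0.0, -1.0]]
wrist_force: [-3.6, 1.3, 10.8]
gripper_width: -0.0
```

S1 = 0.0867 (about 64.6 mm), between the steps, so it goes in the middle lane. Next is S2.

Call:
{"op": "apply_moves", "data": {"targets": [0, 0, -22, 0, 30, -20, -24, 0, 65, -42, -24, 0, 88, -57, -22, 0, 88, -57, -14, 0, 88, -57, -10, 0, 88, -57, -8, 0, 88, -57, -8, 0]}}

```text
clock: 10.35
eef_pos: [0.5555, -0.1601, 0.0942]
ee_rot: [[-1.0, -0.004, 0.0], [-0.004, 1.0, 0.0], [-0.0, 0.0, -1.0]]
wrist_force: [0.3, 0.5, -0.0]
gripper_width: 0.0
```

Run:
```python
from h import *
wshot("w3",circ(.5545,-.1606,.008,.023)+circ(.5637,-.2537,.008,.023))
```

```text
(no output)
```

View pics/w3.png

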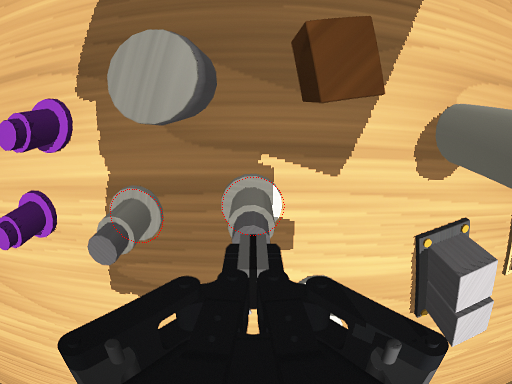

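View pics/w3z.png

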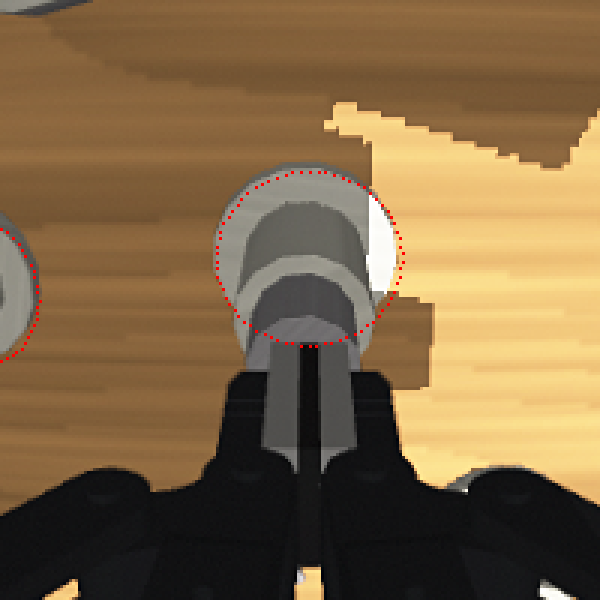

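S2's flange centre is about 2 mm nearer the base than my model circle, so I'll correct by +2.5 in tool x and feel down.

Call:
{"op": "apply_moves", "data": {"targets": [2.5, -1, 0.7, 0, 2.5, -1, 1.3, 0, 2.5, -1, 1.3, 0]}}

```text
clock: 10.7
eef_pos: [0.5531, -0.161, 0.0931]
ee_rot: [[-1.0, -0.004, 0.0], [-0.004, 1.0, -0.0], [-0.0, -0.0, -1.0]]
wrist_force: [-0.5, 0.1, -0.9]
gripper_width: 0.002
```

Call:
{"op": "apply_moves", "data": {"targets": [0, 0, 0.7, 0, 0, 0, 1.3, 0, 0, 0, 1.3, 0]}}

```text
clock: 11.0
eef_pos: [0.5531, -0.161, 0.0917]
ee_rot: [[-1.0, -0.004, 0.0], [-0.004, 1.0, 0.0], [-0.0, 0.0, -1.0]]
wrist_force: [0.4, 1.2, 0.0]
gripper_width: 0.002
```

Call:
{"op": "apply_moves", "data": {"targets": [0, 0, 0.7, 0, 0, 0, 1.3, 0, 0, 0, 1.3, 0]}}

```text
clock: 11.3
eef_pos: [0.553, -0.161, 0.0904]
ee_rot: [[-1.0, -0.004, 0.0], [-0.004, 1.0, 0.0], [-0.0, 0.0, -1.0]]
wrist_force: [-0.1, -0.3, -0.1]
gripper_width: -0.004
```

Call:
{"op": "apply_moves", "data": {"targets": [0, 0, 0.7, 0, 0, 0, 1.3, 0, 0, 0, 1.3, 0]}}

```text
clock: 11.6
eef_pos: [0.5531, -0.161, 0.0893]
ee_rot: [[-1.0, -0.004, 0.0], [-0.004, 1.0, 0.0], [-0.0, 0.0, -1.0]]
wrist_force: [-0.3, -0.4, 2.8]
gripper_width: 0.0
```

Call:
{"op": "apply_moves", "data": {"targets": [0, 0, 0.7, 0, 0, 0, 1.3, 0, 0, 0, 1.3, 0]}}

```text
clock: 11.9
eef_pos: [0.5533, -0.161, 0.0892]
ee_rot: [[-1.0, -0.004, 0.001], [-0.004, 1.0, -0.0], [-0.001, -0.0, -1.0]]
wrist_force: [-3.4, 1.4, 12.8]
gripper_width: -0.001
```

Call:
{"op": "apply_moves", "data": {"targets": [0, 0, 0.7, 0, 0, 0, 1.3, 0, 0, 0, 1.3, 0]}}

```text
clock: 12.2
eef_pos: [0.5534, -0.1611, 0.0892]
ee_rot: [[-1.0, -0.004, 0.001], [-0.004, 1.0, -0.0], [-0.001, -0.0, -1.0]]
wrist_force: [-4.1, 1.9, 14.0]
gripper_width: 0.002
```

S2 = 0.0892 (about 67.1 mm), just below the high step, so it also goes in the middle lane. Next is S3.

Call:
{"op": "apply_moves", "data": {"targets": [0, 0, -20, 0, -3, -35, -22, 0, -7, -75, -22, 0, -9.5, -93, -20, 0, -9.5, -93, -12, 0, -9.5, -93, -8, 0, -9.5, -93, -5, 0, -9.5, -93, -5, 0]}}

```text
clock: 13.0
eef_pos: [0.5626, -0.2525, 0.0933]
ee_rot: [[-1.0, -0.005, -0.001], [-0.005, 1.0, 0.001], [0.001, 0.001, -1.0]]
wrist_force: [-0.3, -0.5, -0.3]
gripper_width: -0.001
```

Run:
```python
from h import *
wshot("w4",circ(.5628,-.254,.008,.023))
```

```text
(no output)
```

View pics/w4z.png

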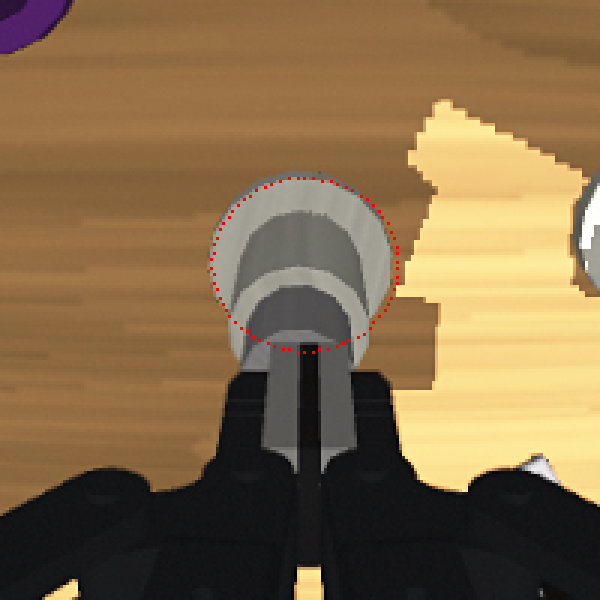

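S3 lies about 1.5 mm up and 1 mm left of the model circle. Adjusting and feeling down.

Call:
{"op": "apply_moves", "data": {"targets": [1.3, -2.2, 0.7, 0, 1.3, -2.2, 1.3, 0, 1.3, -2.2, 1.3, 0]}}

```text
clock: 13.35
eef_pos: [0.5617, -0.2548, 0.0925]
ee_rot: [[-1.0, -0.005, -0.0], [-0.005, 1.0, 0.0], [0.0, 0.0, -1.0]]
wrist_force: [-0.1, 0.2, -0.6]
gripper_width: 0.001
```

Call:
{"op": "apply_moves", "data": {"targets": [0, 0, 0.7, 0, 0, 0, 1.3, 0, 0, 0, 1.3, 0]}}

```text
clock: 13.65
eef_pos: [0.5617, -0.2549, 0.0912]
ee_rot: [[-1.0, -0.005, -0.0], [-0.005, 1.0, 0.0], [0.0, 0.0, -1.0]]
wrist_force: [-0.1, -0.5, 0.7]
gripper_width: 0.001
```

Call:
{"op": "apply_moves", "data": {"targets": [0, 0, 0.7, 0, 0, 0, 1.3, 0, 0, 0, 1.3, 0]}}

```text
clock: 13.95
eef_pos: [0.5616, -0.2548, 0.0897]
ee_rot: [[-1.0, -0.005, -0.0], [-0.005, 1.0, 0.001], [0.0, 0.001, -1.0]]
wrist_force: [0.2, -0.0, -0.5]
gripper_width: 0.0
```

Call:
{"op": "apply_moves", "data": {"targets": [0, 0, 0.7, 0, 0, 0, 1.3, 0, 0, 0, 1.3, 0]}}

```text
clock: 14.25
eef_pos: [0.5618, -0.255, 0.0893]
ee_rot: [[-1.0, -0.005, 0.0], [-0.005, 1.0, 0.0], [-0.0, 0.0, -1.0]]
wrist_force: [-1.9, 0.9, 8.7]
gripper_width: -0.002
```

Call:
{"op": "apply_moves", "data": {"targets": [0, 0, 0.7, 0, 0, 0, 1.3, 0, 0, 0, 1.3, 0]}}

```text
clock: 14.55
eef_pos: [0.562, -0.2551, 0.0894]
ee_rot: [[-1.0, -0.005, 0.001], [-0.005, 1.0, 0.0], [-0.001, 0.0, -1.0]]
wrist_force: [-3.7, 0.7, 10.2]
gripper_width: 0.001
```

Call:
{"op": "apply_moves", "data": {"targets": [0, 0, 0.7, 0, 0, 0, 1.3, 0, 0, 0, 1.3, 0]}}

```text
clock: 14.85
eef_pos: [0.5621, -0.2551, 0.0894]
ee_rot: [[-1.0, -0.005, 0.001], [-0.005, 1.0, -0.0], [-0.001, -0.0, -1.0]]
wrist_force: [-5.0, 1.6, 11.7]
gripper_width: 0.0
```

S3 = 0.0894 (about 67.2 mm), also under the high step. The low step is 0.0851 and the high step 0.0901, and readings repeat to about 0.1 mm, so all three lie between the steps and belong in the middle lane (three slots). I'll lift, open partly and grip S3.

Call:
{"op": "apply_moves", "data": {"targets": [0, 0, -12, 0, 0, 0, -25, 0, 0.5, 0, -25, 0, 0.5, 0, -25, 0, 0.5, 0, -25, 0, 0.5, 0, -25, 0], "hand": 105}}

```text
clock: 15.45
eef_pos: [0.5612, -0.255, 0.1139]
ee_rot: [[-1.0, -0.005, -0.0], [-0.005, 1.0, 0.0], [0.0, 0.0, -1.0]]
wrist_force: [0.9, -0.0, 0.8]
gripper_width: 0.588
```

Run:
```python
from h import *
wshot("w5",circ(.5615,-.2548,.008,.023))
```

```text
(no output)
```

View pics/w5.png

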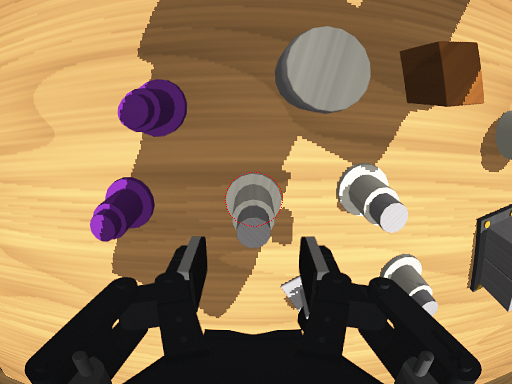

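The jaws straddle S3 (post at (253,225)), and the neighbours are clear. Descend and grip.

Call:
{"op": "apply_moves", "data": {"targets": [0, 0, 25, 0, 0, 0, 50, 0, 0, 0, 70, 0, 0, 0, 77, 0, 0, 0, 77, 0]}}

```text
clock: 16.0
eef_pos: [0.5605, -0.2546, 0.0357]
ee_rot: [[-1.0, -0.005, -0.002], [-0.005, 1.0, 0.001], [0.002, 0.001, -1.0]]
wrist_force: [0.2, -0.7, -0.4]
gripper_width: 0.586
```

Call:
{"op": "apply_moves", "data": {"targets": [0, 0, 0, 0, 0, 0, 0, 0, 0, 0, 0, 0, 0, 0, 0, 0, 0, 0, 0, 0, 0, 0, 0, 0], "hand": 255}}

```text
clock: 16.6
eef_pos: [0.5611, -0.2549, 0.0366]
ee_rot: [[-1.0, -0.005, -0.001], [-0.005, 1.0, 0.001], [0.001, 0.001, -1.0]]
wrist_force: [-0.5, 0.4, 6.5]
gripper_width: 0.333
```

Call:
{"op": "apply_moves", "data": {"targets": [0, 0, -10, 0, 0, 0, -40, 0, 0, 0, -75, 0, 0, 0, -100, 0, 0, 0, -113, 0, 0, 0, -113, 0]}}

```text
clock: 17.2
eef_pos: [0.5621, -0.2554, 0.1516]
ee_rot: [[-1.0, -0.005, 0.002], [-0.005, 1.0, -0.001], [-0.002, -0.001, -1.0]]
wrist_force: [-0.6, -0.2, -2.2]
gripper_width: 0.336
```

Run:
```python
from h import *
wshot("w6")
```

```text
(no output)
```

View pics/w6.png

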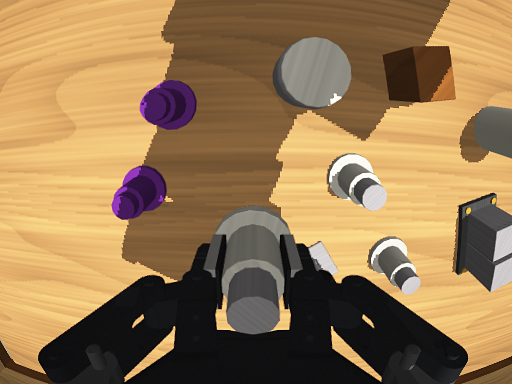

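S3 is held upright. Carry it high, clear of the glue, to the middle lane.

Call:
{"op": "apply_moves", "data": {"targets": [-10, 30, -30, 0, -25, 70, -60, 0, -40, 115, -65, 0, -48, 160, -65, 0, -50, 205, -65, 0, -50, 250, -65, 0, -50, 295, -65, 0, -45, 340, -65, 0, -35, 385, -65, 0, -20, 430, -65, 0, -5, 475, -65, 0, 5, 520, -65, 0]}}

```text
clock: 18.45
eef_pos: [0.5513, 0.2662, 0.2128]
ee_rot: [[-1.0, -0.005, -0.004], [-0.005, 1.0, -0.001], [0.004, -0.001, -1.0]]
wrist_force: [0.6, -0.7, -1.5]
gripper_width: 0.337
```

Call:
{"op": "apply_moves", "data": {"targets": [2, 40, 0, 0, 5, 74, 0, 0, 8, 85, 0, 0, 8, 85, 0, 0]}}

```text
clock: 18.85
eef_pos: [0.5414, 0.3521, 0.2107]
ee_rot: [[-1.0, -0.008, -0.007], [-0.008, 1.0, -0.003], [0.007, -0.003, -1.0]]
wrist_force: [-0.3, 0.0, -1.9]
gripper_width: 0.335
```

```bash
cat >> h.py <<'E'
def rack(cx=.517,cy=.2444,th=13.6):
    t=np.radians(th); X=np.array([np.cos(t),np.sin(t)]);Y=np.array([-X[1],X[0]]); P=[]
    def seg(a,b,z):
        for k in np.linspace(0,1,80):
            q=np.array(a)*(1-k)+np.array(b)*k; w=np.array([cx,cy])+X*q[0]+Y*q[1]; P.append((w[0],w[1],z))
    for oy in(-.086,0,.086):
        c=[(-.084,oy-.033),(.084,oy-.033),(.084,oy+.033),(-.084,oy+.033)]
        for i in range(4): seg(c[i],c[(i+1)%4],.026)
    for x in(-.054,0,.054): seg((x-.01,.086),(x+.01,.086),.012)
    return P
E
python3 - <<'E'
from h import *
wshot("w7",rack())
import pickle
c=pickle.load(open("top.pkl","rb")); im=c["pixels"][150:265,95:285]; im=cv2.resize(im,None,fx=4,fy=4,interpolation=cv2.INTER_CUBIC)
for u,v in proj(c,rack()): cv2.circle(im,(int((u-95+.5)*4-.5),int((v-150+.5)*4-.5)),1,(0,0,255),-1)
cv2.imwrite("pics/tr.png",im)
E
```

```text
(no output)
```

View pics/w7.png

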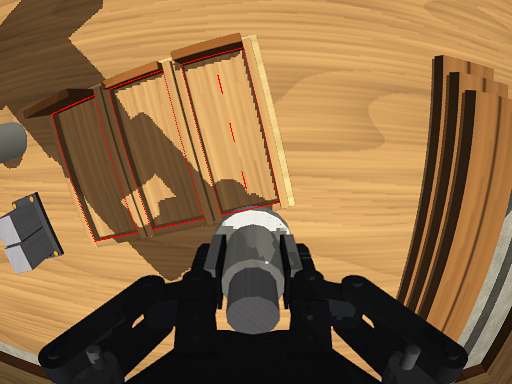

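View pics/tr.png

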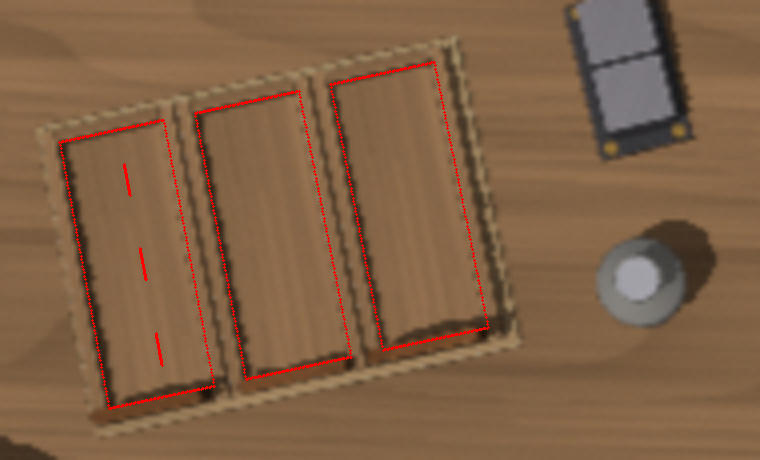

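The overlay matches the rack in both views. In the wrist view the middle-headboard lane is on the right, with slots at about (221,85), (232,132) and (243,180). Lower S3 into the far slot at (0.549, 0.341).

Call:
{"op": "apply_moves", "data": {"targets": [-7, -11, 30, 0, -7, -11, 75, 0, -7, -11, 115, 0, -7, -11, 135, 0, -7, -11, 142, 0, -7, -11, 142, 0]}}

```text
clock: 19.5
eef_pos: [0.5478, 0.3376, 0.0679]
ee_rot: [[-1.0, -0.005, -0.008], [-0.005, 1.0, -0.005], [0.008, -0.005, -1.0]]
wrist_force: [1.1, 0.4, -1.3]
gripper_width: 0.334
```

Run:
```python
from h import *
wshot("w8",rack())
s=readout.observe();print(s['eef_pos'],s['ee_rot'].round(4))
```

```text
[0.54856978 0.33840604 0.06923223] [[-1.     -0.0055 -0.0063]
 [-0.0054  1.     -0.0036]
 [ 0.0063 -0.0035 -1.    ]]
```

View pics/w8.png

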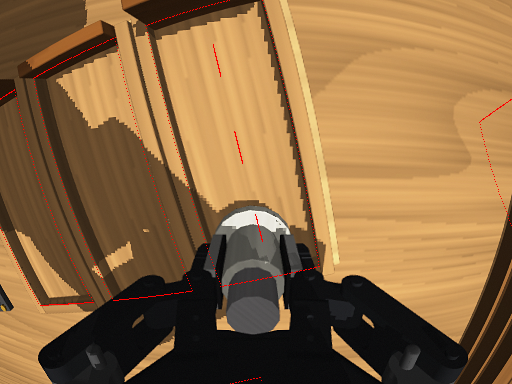

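S3 is centred in the lane, just above the floor. Set it down.

Call:
{"op": "apply_moves", "data": {"targets": [0, 2, 8, 0, 0, 2, 14, 0, 0, 2, 17, 0, 0, 2, 17, 0, 0, 2, 17, 0]}}

```text
clock: 20.05
eef_pos: [0.5485, 0.3405, 0.0524]
ee_rot: [[-1.0, -0.006, -0.006], [-0.006, 1.0, -0.003], [0.006, -0.003, -1.0]]
wrist_force: [-0.3, 0.6, -1.6]
gripper_width: 0.335
```

Call:
{"op": "apply_moves", "data": {"targets": [0, 0, 1, 0, 0, 0, 2, 0, 0, 0, 2.5, 0, 0, 0, 2.5, 0]}}

```text
clock: 20.45
eef_pos: [0.5484, 0.3404, 0.0498]
ee_rot: [[-1.0, -0.006, -0.006], [-0.006, 1.0, -0.004], [0.006, -0.004, -1.0]]
wrist_force: [0.5, -0.2, -1.6]
gripper_width: 0.333
```

Call:
{"op": "apply_moves", "data": {"targets": [0, 0, 0.7, 0, 0, 0, 1.3, 0, 0, 0, 1.3, 0]}}

```text
clock: 20.75
eef_pos: [0.5484, 0.3404, 0.0488]
ee_rot: [[-1.0, -0.006, -0.006], [-0.006, 1.0, -0.004], [0.006, -0.003, -1.0]]
wrist_force: [-1.3, -0.5, 1.6]
gripper_width: 0.336
```

Force went from -1.6 to +1.6, so it is on the floor. Release and rise.

Call:
{"op": "apply_moves", "data": {"targets": [0, 0, 0, 0, 0, 0, 0, 0, 0, 0, 0, 0, 0, 0, 0, 0], "hand": 110}}

```text
clock: 21.15
eef_pos: [0.5485, 0.3405, 0.0488]
ee_rot: [[-1.0, -0.006, -0.006], [-0.006, 1.0, -0.003], [0.006, -0.003, -1.0]]
wrist_force: [-0.0, 0.7, 0.1]
gripper_width: 0.564
```

Call:
{"op": "apply_moves", "data": {"targets": [0, 0, -10, 0, 0, 0, -35, 0, 0, 0, -70, 0, 0, 0, -110, 0, 0, 0, -150, 0, 0, 0, -160, 0]}}

```text
clock: 21.75
eef_pos: [0.5517, 0.3424, 0.2148]
ee_rot: [[-1.0, -0.006, 0.001], [-0.006, 1.0, 0.001], [-0.001, 0.001, -1.0]]
wrist_force: [0.7, 0.8, -0.9]
gripper_width: 0.567
```

Run:
```python
from h import *
wshot("w9")
```

```text
(no output)
```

View pics/w9.png

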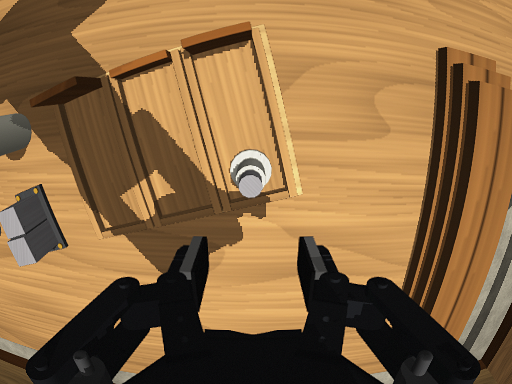

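S3 stands at (250,172) in the right-hand lane. Back for S2.

Call:
{"op": "apply_moves", "data": {"targets": [-8, -30, -15, 0, -20, -75, -20, 0, -35, -120, -20, 0, -45, -165, -20, 0, -50, -210, -20, 0, -50, -255, -20, 0, -50, -300, -20, 0, -45, -345, -20, 0, -35, -390, -15, 0, -20, -435, 0, 0, -5, -480, 25, 0, 2, -504, 50, 0]}}

```text
clock: 23.0
eef_pos: [0.5509, -0.1642, 0.1629]
ee_rot: [[-1.0, -0.004, 0.001], [-0.004, 1.0, 0.0], [-0.001, 0.0, -1.0]]
wrist_force: [0.2, 0.3, -0.1]
gripper_width: 0.567
```

Call:
{"op": "apply_moves", "data": {"targets": [2, -10, 20, 0, 3, -20, 40, 0, 3, -24, 50, 0, 3, -24, 50, 0]}}

```text
clock: 23.4
eef_pos: [0.5467, -0.188, 0.111]
ee_rot: [[-1.0, -0.003, -0.003], [-0.003, 1.0, 0.002], [0.003, 0.002, -1.0]]
wrist_force: [-0.3, -0.8, 0.2]
gripper_width: 0.571
```

Run:
```python
from h import *
wshot("w10",circ(.5528,-.1613,.008,.023))
s=readout.observe();print(s['eef_pos'])
```

```text
[ 0.54754805 -0.18779932  0.11215059]
```

View pics/w10.png

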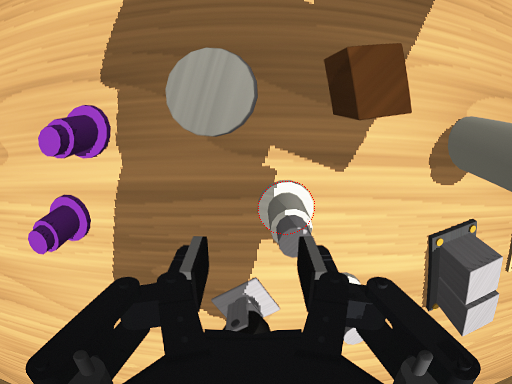

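I overshot in y by about 26 mm, since the first call had already arrived. Nothing was touched, because the tips stayed above everything nearby. Correcting, then looking again.

Call:
{"op": "apply_moves", "data": {"targets": [-3, 14, 0, 0, -5, 26.5, 0, 0, -5, 26.5, 0, 0, -5, 26.5, 0, 0]}}

```text
clock: 23.85
eef_pos: [0.5529, -0.1602, 0.1128]
ee_rot: [[-1.0, -0.006, -0.0], [-0.006, 1.0, 0.001], [0.0, 0.001, -1.0]]
wrist_force: [0.0, -0.5, -0.4]
gripper_width: 0.57
```

Run:
```python
from h import *
wshot("w11",circ(.5528,-.1613,.008,.023))
s=readout.observe();print(s['eef_pos'])
```

```text
[ 0.55283095 -0.16066342  0.11271097]
```

View pics/w11.png

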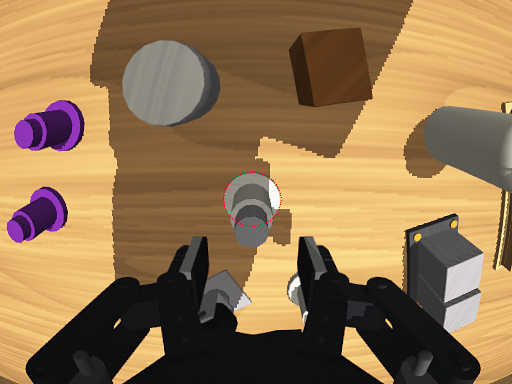

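The jaws straddle S2 (post at (252,225)). Descend, grip and lift.

Call:
{"op": "apply_moves", "data": {"targets": [0, -0.5, 25, 0, 0, -0.5, 50, 0, 0, -0.5, 69, 0, 0, -0.5, 76, 0, 0, -0.5, 76, 0]}}

```text
clock: 24.4
eef_pos: [0.5522, -0.1611, 0.036]
ee_rot: [[-1.0, -0.005, -0.002], [-0.005, 1.0, 0.001], [0.002, 0.001, -1.0]]
wrist_force: [-0.3, 0.7, -0.3]
gripper_width: 0.574
```

Call:
{"op": "apply_moves", "data": {"targets": [0, 0, 0, 0, 0, 0, 0, 0, 0, 0, 0, 0, 0, 0, 0, 0, 0, 0, 0, 0, 0, 0, 0, 0], "hand": 255}}

```text
clock: 25.0
eef_pos: [0.5529, -0.1614, 0.037]
ee_rot: [[-1.0, -0.005, -0.0], [-0.005, 1.0, 0.001], [0.0, 0.001, -1.0]]
wrist_force: [-1.5, -0.9, 6.5]
gripper_width: 0.331
```

Call:
{"op": "apply_moves", "data": {"targets": [0, 0, -10, 0, 0, 0, -40, 0, 0, 0, -85, 0, 0, 0, -130, 0, 0, 0, -170, 0, 0, 0, -180, 0]}}

```text
clock: 25.6
eef_pos: [0.5551, -0.1622, 0.2224]
ee_rot: [[-1.0, -0.005, 0.007], [-0.005, 1.0, -0.002], [-0.007, -0.002, -1.0]]
wrist_force: [0.3, 0.1, -1.9]
gripper_width: 0.335
```

Call:
{"op": "apply_moves", "data": {"targets": [-15, 30, 0, 0, -35, 65, 0, 0, -50, 105, 0, 0, -55, 150, 0, 0, -55, 195, 0, 0, -45, 240, 0, 0, -30, 285, 0, 0, -10, 330, 0, 0, 12, 375, 0, 0, 35, 415, 0, 0, 50, 455, 0, 0, 56, 490, 0, 0]}}

```text
clock: 26.8
eef_pos: [0.494, 0.3289, 0.2202]
ee_rot: [[-1.0, -0.006, 0.005], [-0.006, 1.0, -0.003], [-0.005, -0.003, -1.0]]
wrist_force: [0.9, -0.1, -2.3]
gripper_width: 0.336
```

Call:
{"op": "apply_moves", "data": {"targets": [0, 0, 0, 0, 0, 0, 0, 0]}}

```text
clock: 27.0
eef_pos: [0.4928, 0.329, 0.2191]
ee_rot: [[-1.0, -0.009, 0.003], [-0.009, 1.0, -0.004], [-0.003, -0.005, -1.0]]
wrist_force: [-0.5, -1.0, -1.4]
gripper_width: 0.335
```

Call:
{"op": "apply_moves", "data": {"targets": [-3.5, -1, 35, 0, -3.5, -1, 80, 0, -3.5, -1, 120, 0, -3.5, -1, 142, 0, -3.5, -1, 149, 0, -3.5, -1, 149, 0]}}

```text
clock: 27.6
eef_pos: [0.4965, 0.326, 0.0692]
ee_rot: [[-1.0, -0.007, 0.001], [-0.007, 1.0, -0.006], [-0.001, -0.006, -1.0]]
wrist_force: [0.0, -0.6, -1.1]
gripper_width: 0.334
```

Run:
```python
from h import *
wshot("w12",rack()+circ(.5484,.3404,.02,.023))
s=readout.observe();print(s['eef_pos'],s['ee_rot'].round(4))
```

```text
[0.49724713 0.32669754 0.07045621] [[-1.     -0.0075  0.003 ]
 [-0.0075  1.     -0.0046]
 [-0.003  -0.0047 -1.    ]]
```

View pics/w12.png

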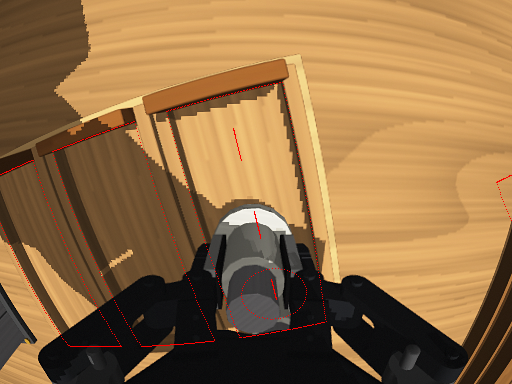

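S2 is centred in the lane, with S3 clear in front. Lower it.

Call:
{"op": "apply_moves", "data": {"targets": [1, 1, 8, 0, 1, 1, 15, 0, 1, 1, 18, 0, 1, 1, 19, 0, 1, 1, 19, 0]}}

```text
clock: 28.15
eef_pos: [0.4963, 0.3277, 0.0515]
ee_rot: [[-1.0, -0.008, 0.003], [-0.008, 1.0, -0.005], [-0.003, -0.005, -1.0]]
wrist_force: [-0.5, 0.6, -2.9]
gripper_width: 0.332
```

Call:
{"op": "apply_moves", "data": {"targets": [0, 0, 0.8, 0, 0, 0, 1.6, 0, 0, 0, 1.6, 0]}}

```text
clock: 28.45
eef_pos: [0.4963, 0.3277, 0.0499]
ee_rot: [[-1.0, -0.008, 0.003], [-0.008, 1.0, -0.005], [-0.003, -0.005, -1.0]]
wrist_force: [0.7, 0.1, -2.4]
gripper_width: 0.332
```

Call:
{"op": "apply_moves", "data": {"targets": [0, 0, 0.6, 0, 0, 0, 1.2, 0, 0, 0, 1.2, 0]}}

```text
clock: 28.75
eef_pos: [0.4964, 0.3277, 0.0491]
ee_rot: [[-1.0, -0.008, 0.003], [-0.008, 1.0, -0.004], [-0.003, -0.004, -1.0]]
wrist_force: [-0.4, -1.2, 3.7]
gripper_width: 0.334
```

Call:
{"op": "apply_moves", "data": {"targets": [0, 0, 0, 0, 0, 0, 0, 0, 0, 0, 0, 0, 0, 0, 0, 0], "hand": 110}}

```text
clock: 29.15
eef_pos: [0.4965, 0.3278, 0.0491]
ee_rot: [[-1.0, -0.008, 0.003], [-0.008, 1.0, -0.004], [-0.003, -0.004, -1.0]]
wrist_force: [0.5, 0.8, 0.1]
gripper_width: 0.569
```

Call:
{"op": "apply_moves", "data": {"targets": [0, 0, -10, 0, 0, 0, -35, 0, 0, 0, -75, 0, 0, 0, -120, 0, 0, 0, -160, 0, 0, 0, -170, 0]}}

```text
clock: 29.75
eef_pos: [0.4979, 0.3299, 0.2248]
ee_rot: [[-1.0, -0.008, 0.011], [-0.008, 1.0, 0.0], [-0.011, 0.0, -1.0]]
wrist_force: [-0.1, 0.9, 0.0]
gripper_width: 0.574
```

Run:
```python
from h import *
wshot("w13")
```

```text
(no output)
```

View pics/w13.png

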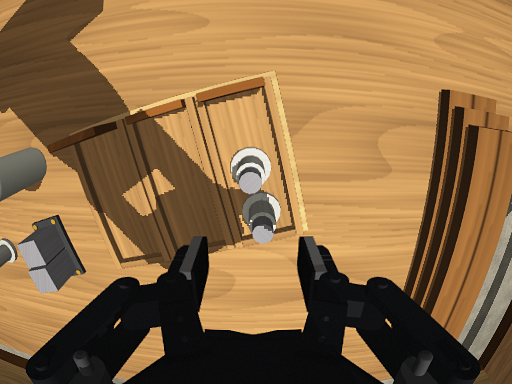

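Both stand at (250,170) and (262,212). Now S1.

Call:
{"op": "apply_moves", "data": {"targets": [-20, -35, 0, 0, -45, -70, 0, 0, -70, -110, 0, 0, -95, -150, 0, 0, -115, -190, 0, 0, -125, -232, 0, 0, -135, -275, 0, 0, -140, -320, 5, 0, -140, -365, 20, 0, -140, -405, 45, 0, -140, -435, 80, 0, -140, -435, 105, 0]}}

```text
clock: 31.0
eef_pos: [0.6404, -0.1079, 0.1177]
ee_rot: [[-1.0, -0.004, 0.007], [-0.004, 1.0, -0.0], [-0.007, -0.0, -1.0]]
wrist_force: [0.6, 0.3, 1.2]
gripper_width: 0.57
```

Call:
{"op": "apply_moves", "data": {"targets": [0, 0, 0, 0, 0, 0, 0, 0]}}

```text
clock: 31.2
eef_pos: [0.6392, -0.1079, 0.1163]
ee_rot: [[-1.0, -0.003, 0.004], [-0.003, 1.0, 0.0], [-0.004, 0.0, -1.0]]
wrist_force: [-0.4, 0.8, -0.0]
gripper_width: 0.568
```

Run:
```python
from h import *
wshot("w14",circ(.6425,-.104,.008,.023))
s=readout.observe();print(s['eef_pos'])
```

```text
[ 0.64033047 -0.10762869  0.11767995]
```

View pics/w14.png

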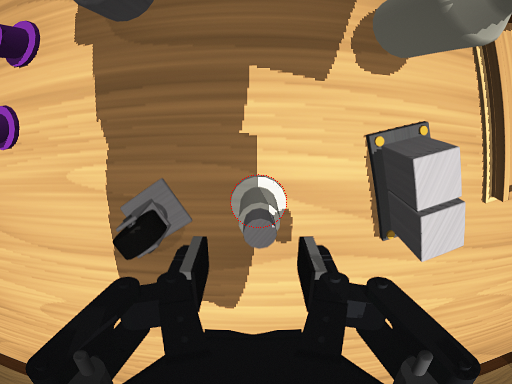

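S1's post is at (260,230) between the jaws, and the castor (140,235) is outside the left finger. Trim and descend.

Call:
{"op": "apply_moves", "data": {"targets": [-2, 3.5, 0, 0, -2, 3.5, 15, 0, -2, 3.5, 45, 0, -2, 3.5, 70, 0, -2, 3.5, 80.5, 0, -2, 3.5, 80.5, 0]}}

```text
clock: 31.85
eef_pos: [0.6418, -0.1035, 0.0356]
ee_rot: [[-1.0, -0.005, 0.004], [-0.005, 1.0, 0.0], [-0.004, 0.0, -1.0]]
wrist_force: [0.0, -0.2, 0.7]
gripper_width: 0.569
```

Call:
{"op": "apply_moves", "data": {"targets": [0, 0, 0, 0, 0, 0, 0, 0, 0, 0, 0, 0, 0, 0, 0, 0, 0, 0, 0, 0, 0, 0, 0, 0], "hand": 255}}

```text
clock: 32.45
eef_pos: [0.6425, -0.1035, 0.0367]
ee_rot: [[-1.0, -0.005, 0.005], [-0.005, 1.0, 0.0], [-0.005, 0.0, -1.0]]
wrist_force: [-0.1, 0.8, 5.7]
gripper_width: 0.334
```

Call:
{"op": "apply_moves", "data": {"targets": [0, 0, -10, 0, 0, 0, -40, 0, 0, 0, -85, 0, 0, 0, -130, 0, 0, 0, -170, 0, 0, 0, -180, 0]}}

```text
clock: 33.05
eef_pos: [0.6439, -0.1041, 0.2225]
ee_rot: [[-1.0, -0.005, 0.014], [-0.005, 1.0, -0.001], [-0.014, -0.002, -1.0]]
wrist_force: [0.2, 0.2, -0.9]
gripper_width: 0.335
```

Call:
{"op": "apply_moves", "data": {"targets": [5, 30, 0, 0, 12, 70, 0, 0, 22, 112, 0, 0, 35, 155, 0, 0, 52, 195, 0, 0, 70, 232, 0, 0, 92, 270, 0, 0, 115, 305, 0, 0, 140, 340, 0, 0, 165, 375, 0, 0, 188, 408, 0, 0, 197, 420, 0, 0]}}

```text
clock: 34.25
eef_pos: [0.4423, 0.3168, 0.2184]
ee_rot: [[-1.0, -0.007, 0.012], [-0.007, 1.0, -0.002], [-0.012, -0.002, -1.0]]
wrist_force: [0.3, -0.1, -2.4]
gripper_width: 0.332
```

Call:
{"op": "apply_moves", "data": {"targets": [0, 0, 0, 0, 0, 0, 0, 0]}}

```text
clock: 34.45
eef_pos: [0.442, 0.3164, 0.2178]
ee_rot: [[-1.0, -0.008, 0.011], [-0.008, 1.0, -0.003], [-0.011, -0.003, -1.0]]
wrist_force: [-0.3, -0.5, -2.1]
gripper_width: 0.333
```

Run:
```python
from h import *
s=readout.observe();print(s['eef_pos'],s['ee_rot'].round(4),s['joint_pos'].round(2))
```

```text
[0.44201786 0.31640695 0.21781566] [[-0.9999 -0.0081  0.0107]
 [-0.0081  1.     -0.003 ]
 [-0.0107 -0.0031 -0.9999]] [ 0.6   0.35  1.84 -0.01  0.94 -0.97]
```

Call:
{"op": "apply_moves", "data": {"targets": [-0.7, -0.7, 35, 0, -0.7, -0.7, 80, 0, -0.7, -0.7, 120, 0, -0.7, -0.7, 140, 0, -0.7, -0.7, 147, 0, -0.7, -0.7, 147, 0]}}

```text
clock: 35.05
eef_pos: [0.4447, 0.3141, 0.0701]
ee_rot: [[-1.0, -0.007, 0.009], [-0.007, 1.0, -0.004], [-0.009, -0.004, -1.0]]
wrist_force: [-0.3, -0.0, -2.0]
gripper_width: 0.337
```

Run:
```python
from h import *
wshot("w15",rack()+circ(.4964,.3277,.02,.023))
s=readout.observe();print(s['eef_pos'],s['ee_rot'].round(4))
```

```text
[0.4451831  0.31470399 0.07114306] [[-0.9999 -0.0069  0.011 ]
 [-0.0069  1.     -0.003 ]
 [-0.0109 -0.0031 -0.9999]]
```

View pics/w15.png

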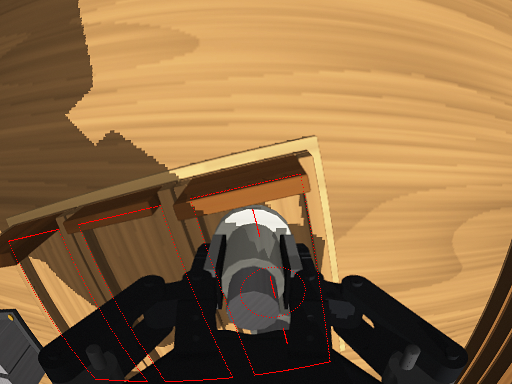

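There is a visible gap to the headboard, and S2 is behind. Lower it.

Call:
{"op": "apply_moves", "data": {"targets": [1, 0.5, 8, 0, 1, 0.5, 15, 0, 1, 0.5, 18.5, 0, 1, 0.5, 19.5, 0, 1, 0.5, 19.5, 0]}}

```text
clock: 35.6
eef_pos: [0.4443, 0.3152, 0.0516]
ee_rot: [[-1.0, -0.007, 0.011], [-0.007, 1.0, -0.003], [-0.011, -0.003, -1.0]]
wrist_force: [-0.3, 0.2, -1.0]
gripper_width: 0.333
```

Call:
{"op": "apply_moves", "data": {"targets": [0, 0, 0.8, 0, 0, 0, 1.6, 0, 0, 0, 1.6, 0]}}

```text
clock: 35.9
eef_pos: [0.4443, 0.3152, 0.05]
ee_rot: [[-1.0, -0.007, 0.011], [-0.007, 1.0, -0.003], [-0.011, -0.003, -1.0]]
wrist_force: [-0.0, -1.0, -1.8]
gripper_width: 0.334
```

Call:
{"op": "apply_moves", "data": {"targets": [0, 0, 0.6, 0, 0, 0, 1.2, 0, 0, 0, 1.2, 0]}}

```text
clock: 36.2
eef_pos: [0.4444, 0.3153, 0.0488]
ee_rot: [[-1.0, -0.007, 0.011], [-0.007, 1.0, -0.003], [-0.011, -0.003, -1.0]]
wrist_force: [-0.5, -0.4, -1.1]
gripper_width: 0.336
```

Call:
{"op": "apply_moves", "data": {"targets": [0, 0, 0.5, 0, 0, 0, 0.8, 0, 0, 0, 0.8, 0]}}

```text
clock: 36.5
eef_pos: [0.4445, 0.3153, 0.0487]
ee_rot: [[-1.0, -0.007, 0.011], [-0.007, 1.0, -0.003], [-0.011, -0.003, -1.0]]
wrist_force: [-1.4, -1.6, 6.1]
gripper_width: 0.336
```

Seated. Release and rise.

Call:
{"op": "apply_moves", "data": {"targets": [0, 0, 0, 0, 0, 0, 0, 0, 0, 0, 0, 0, 0, 0, 0, 0], "hand": 110}}

```text
clock: 36.9
eef_pos: [0.4445, 0.3153, 0.0486]
ee_rot: [[-1.0, -0.007, 0.011], [-0.007, 1.0, -0.003], [-0.011, -0.003, -1.0]]
wrist_force: [-0.3, -0.2, -0.6]
gripper_width: 0.568
```

Call:
{"op": "apply_moves", "data": {"targets": [0, 0, -10, 0, 0, 0, -35, 0, 0, 0, -75, 0, 0, 0, -120, 0, 0, 0, -160, 0, 0, 0, -185, 0, 0, 0, -185, 0]}}

```text
clock: 37.6
eef_pos: [0.4442, 0.3171, 0.2383]
ee_rot: [[-1.0, -0.007, 0.018], [-0.007, 1.0, 0.002], [-0.018, 0.002, -1.0]]
wrist_force: [-0.1, 0.1, 0.2]
gripper_width: 0.573
```

Run:
```python
from h import *
wshot("w16")
s=cam("scene")["pixels"]; t=cam("top")["pixels"]
cv2.imwrite("pics/s16.png",cv2.resize(s[110:290,60:450],None,fx=2,fy=2,interpolation=cv2.INTER_CUBIC))
cv2.imwrite("pics/t16.png",cv2.resize(t[130:270,90:430],None,fx=2.2,fy=2.2,interpolation=cv2.INTER_CUBIC))
import pickle; o=pickle.load(open("top.pkl","rb"))["pixels"]
```

```text
(no output)
```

View pics/w16.png

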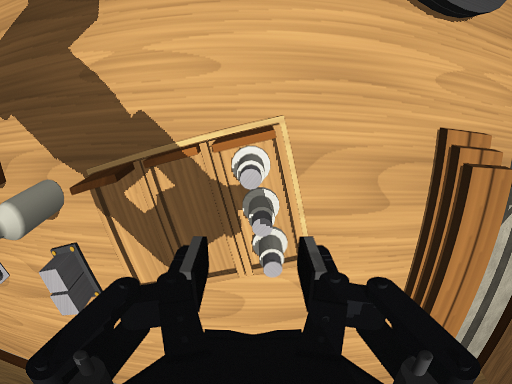

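View pics/s16.png

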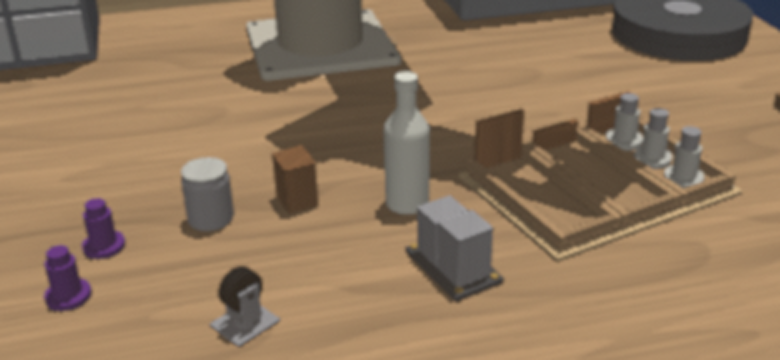

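View pics/t16.png

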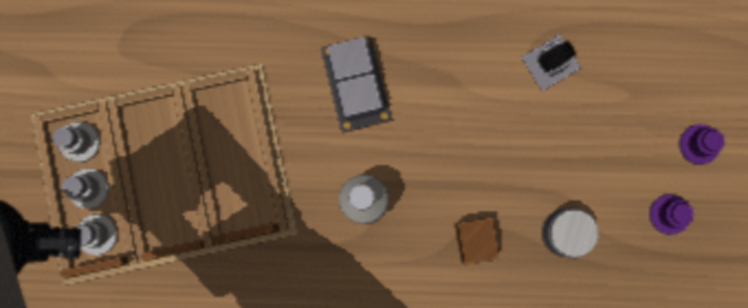

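Run:
```python
from h import *
from rig import order
t=readout.observe(); print(t["clock"],t["eef_pos"],t["dq"].round(3)); print(order.job_done())
```

```text
37.75 [0.44190203 0.31543193 0.2331318 ] [-0.002  0.023  0.011  0.001 -0.001 -0.001]
the job is handed in; nothing more can be done
None
```

All three standoffs felt between the two steps, so all three now stand upright in the lane with the middle headboard. I handed in at 37.75 s with the gripper clear of everything.

| Felt surface | TCP height at contact |
|---|---|
| Low step | 85.1 mm |
| High step | 90.1 mm |
| Standoff first at (0.643, -0.104) | 86.7 mm (top about 64.6 mm) |
| Standoff first at (0.553, -0.161) | 89.2 mm (top about 67.1 mm) |
| Standoff first at (0.562, -0.255) | 89.4 mm (top about 67.2 mm) |

I felt both steps and all three tops with shut fingertips before racking any. Repeat readings agreed to about 0.1 mm.

**Closest call:** two of the tops are only 0.7–0.9 mm below the high step. I did not touch the gauge a second time. The floor contacts when placing came out 12.0–12.2 mm above the bench grips, matching the 12 mm floor, so I saw no sign of a height error from place to place.

**Last pictures:** the standoffs stand in a row in the middle lane. By eye, the tin, offcut, castor, glue and both purple look-alikes are where they were. The only slip was overshooting by about 26 mm above one standoff, which touched nothing.

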